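Fetch the master ring from behind the ball cartons

ROBOT

A 7-joint arm with a two-finger parallel gripper is mounted at the origin on the work surface. World frame = base frame: x ahead of the robot, y to its left, z up, the work surface at z = 0. Lengths are in m, angles in rad, forces in N, time in s.
With the tool pointing down it reaches from about 0.425 to 0.875 m from the base axis. Payload 4.7 kg.
Tool frame: the origin (TCP) lies midway between the tips of the shut fingers; the grasp point (between the pads) lies 19 mm behind it (ctrl.grip_point_offset is the distance from the TCP to the grasp point, in m); z points along the fingers, y is the line along which they close (so a half turn about z gives the same grasp; the last joint's range is limited). The gripper opens to 87 mm and grips with 3 to 60 N. Pads are 19 mm wide; open, the fingers measure 117 mm over their backs; the gripper's body (75 mm by 190 mm) begins 51 mm behind the grasp point.
Start: joints at [-1.216, 0.321, -0.07, 1.45, 0.023, 1.371, -0.057], TCP at [0.217, 0.613, 0.223] pointing down, gripper open.
Joint ranges: [-2.86, 2.86], [-0.3, 2.09], [-1.38, 1.24], [0.06, 2.45], [-1.56, 4.7], [0.09, 2.05], [-2.69, 2.69]. Speed limits (rad/s): [2.57, 2.57, 3.14, 3.14, 3.14, 3.14, 3.14].

INTERFACE

Orientations are given as a rotation vector (axis times angle).
In Python, from bench import ctrl gives the robot as it stands.
- The arm moves only by the tool move_arm, never from a script. Its argument "increments" is text: rows parted by semicolons, each of 7 numbers parted by spaces: the shift along the world's x, y, z in mm, then the turn, a rotation vector about the world's x, y, z in degrees, then the closure in counts, from 0 (fully open) to 255 (shut). A call has exactly 8 rows; each row shifts and turns the commanded pose from where the row before left it; what a row does not reach is not made up. A row lasts 1/12 s, in which the tool goes at most 41.7 mm and 7.16 degrees, less where a joint would pass 70% of its speed; a pose out of reach is approached as far as the arm can. A call with a gripper value outside its range is refused whole. The fingers move at their own pace and stop on an object; "grip_force" is the grip in N (left out, the last holds). Time passes only in rows, so rows that do not move let the fingers close, or fill a call up. It gives the time, the measured TCP pose, the force, the opening and the grip force at its end, in the units of the state.
- ctrl.get_state(): the state, without advancing time (a new reading comes with each control period).
- ctrl.get_image(name): name is "scene" or "top"; returns a dict with "frame" (480x640x3 uint8, red, green, blue), "depth" (480x640 float32, m along the optical axis (not along the pixel's ray), 0 where there is no reading), "fx", "fy", "cx", "cy" (pixels), "position" and "orientation" of the camera in the world. Camera axes: x right, y down, z forward; pixel columns grow to the right and rows downward; lengths in m; the calibration is good to about 2 mm. A picture is of the moment at which its call begins.
- ctrl.close_job(): hands the job in; it is judged then, once.
Trained networks look in a picture, given as the dict that the camera call returned (one of the last four; its "shot" number tells which), for a name from the list of things; names that differ only in an ending like _2 or _b are one class to them, and where a whole thing is asked for, a point or a joint stands for the part that bears it (a point fixed in the world has none). Each returns a list of dicts, best first, with "score" (0 to 1); they miss things now and then, are a little off and sometimes report something else, mostly with a low value. They report only what shows in the picture. A call takes as long as a camera call. They do not tell look-alikes from the thing itself.
- ctrl.find_in(target, picture): "centre" ([x, y, z] in m, in world coordinates, good to about 4 mm: the middle of the surface that is visible of it).
- ctrl.silhouettes(target, picture): "region" (480x640 bool, what is visible of it).
The state is a dict: "time": time; "joint_positions": joint angles; "qd": joint speeds; "joint_torque": joint torques, N m; "position": TCP position; "tool_rot": TCP orientation; "ft_force": force on the tool from outside, world axes, zero at the start; "torque": the same for the moment, N m; "grip_width": opening from 0.0 (shut) to 1.0 (fully open); "grip_force": force on a finger pad.
Only numpy, scipy, OpenCV 4.12 (cv2) and the standard library are available. Lean on these libraries where they do the work, as an engineer would, in place of code of your own. Each camera call takes 0.05 s, during which the arm holds its last target. There are 200 camera calls.

TASK

The master ring for the bore gauge is boxed in by three ball cartons in the tray. First move all three cartons out onto the black mat, then take the ring and set it down gently and flat on the round steel stage of the gauge, over its two small pins. Then put each carton back upright in the bay of its own colour, centred and square, so that the ball grades do not get mixed.

Things in the scene. Friction and masses are not known exactly. Their poses are not given: they have to be found in the camera images.
- carton_red: closed kraft-brown carton of bearing balls with a red label on its lid and sides; square, 64 x 64 mm, 100 mm tall, rigid, about 0.55 kg, loose. Origin: centre of its underside; z up, x and y square to its sides. At the start it stands in the red bay.
- carton_blue: closed kraft-brown carton of bearing balls with a blue label on its lid and sides; square, 64 x 64 mm, 100 mm tall, rigid, about 0.55 kg, loose. Origin: centre of its underside; z up, x and y square to its sides. At the start it stands in the blue bay.
- carton_green: closed kraft-brown carton of bearing balls with a green label on its lid and sides; square, 64 x 64 mm, 100 mm tall, rigid, about 0.55 kg, loose. Origin: centre of its underside; z up, x and y square to its sides. At the start it stands in the green bay.
- bay_red: red liner plate, 78 x 78 mm and 2 mm thick, fixed on the floor of the tray; it shows as a red border round the carton that stands on it. Origin: centre of its underside (4 mm above the bench); z up, x and y along the sides of the tray, y along its long side. Its top, 2 mm above the origin, is where the red carton belongs.
- bay_blue: blue liner plate, 78 x 78 mm and 2 mm thick, fixed on the floor of the tray; it shows as a blue border round the carton that stands on it. Origin: centre of its underside (4 mm above the bench); z up, x and y along the sides of the tray, y along its long side. Its top, 2 mm above the origin, is where the blue carton belongs.
- bay_green: green liner plate, 78 x 78 mm and 2 mm thick, fixed on the floor of the tray; it shows as a green border round the carton that stands on it. Origin: centre of its underside (4 mm above the bench); z up, x and y along the sides of the tray, y along its long side. Its top, 2 mm above the origin, is where the green carton belongs.
- master_ring: master setting ring: bright steel ring lying flat, 60 mm outside diameter, 36 mm bore, 22 mm high, about 0.3 kg, with a yellow circle painted on its top face. Loose; it lies on the bare floor of the tray, in the middle of the back row. Origin: centre of its underside. Cartons stand about 20 mm from it on three sides, too tall for most grippers to reach down between them.
- tray: open aluminium tray, fixed, 176 x 258 mm, floor 4 mm, rim 20 mm high. Origin: centre of its underside; z up, x away from the robot, y along its long side. 2 x 3 places, 82 mm apart. Back row (+x): carton, ring, carton. Front row: a carton between a pile of plain rings and a tin (36 mm high or less), not part of the job; grip a carton by its upper half, above them.
- gauge: bench bore gauge, fixed: green base 40 mm high, round bright steel stage 100 mm across, its flat top 50 mm above the bench. Origin: on the bench under the stage's centre; z up, x towards the dial. Two brass pins, 12 mm high, 18 mm across together along x, stand in its middle; the ring goes over them. Behind the stage: a carriage 62 mm high from x = 50 mm, the dial, 150 mm high, from x = 112 mm.
- mat: black rubber mat lying on the clear side area, 300 x 130 mm and 3 mm thick, fixed and empty at the start. Origin: centre of its underside; z up, x along its long side. Room for three cartons in a row along x.
Not all that is in view belongs to the job. What is shaped like the carton_green but yellow is not meant.

How it is judged:
On the way, in this order (a step that is already met when the one before it is completed fails the run):
1. all three cartons stand upright and released on the black mat, the master ring still in its place (x of carton_red in the frame of mat between -0.135 and 0.135 m and y of carton_red in the frame of mat between -0.05 and 0.05 m and z of each of carton_red, carton_blue, carton_green in the frame of mat below 0.007 m and angle between each of carton_red, carton_blue, carton_green's own z axis and vertical below 0.08 rad and contact force between the fingers and carton_red below 0.1 N and linear speed of each of carton_red, carton_blue, carton_green below 0.02 m/s and angular speed of each of carton_red, carton_blue, carton_green below 0.2 rad/s and x of carton_blue in the frame of mat between -0.135 and 0.135 m and y of carton_blue in the frame of mat between -0.05 and 0.05 m and contact force between the fingers and carton_blue below 0.1 N and x of carton_green in the frame of mat between -0.135 and 0.135 m and y of carton_green in the frame of mat between -0.05 and 0.05 m and contact force between the fingers and carton_green below 0.1 N and distance of master_ring from where it was at the start of the episode below 0.03 m), for 0.2 s.
2. the master ring lies flat and released on the stage of the gauge, over the pins, the cartons still on the mat (horizontal distance between master_ring and gauge below 0.012 m and z of master_ring in the frame of gauge between 0.046 and 0.053 m and angle between master_ring's own z axis and vertical below 0.06 rad and contact force between the fingers and master_ring below 0.1 N and linear speed of master_ring below 0.02 m/s and angular speed of master_ring below 0.2 rad/s and x of carton_red in the frame of mat between -0.15 and 0.15 m and y of carton_red in the frame of mat between -0.065 and 0.065 m and x of carton_blue in the frame of mat between -0.15 and 0.15 m and y of carton_blue in the frame of mat between -0.065 and 0.065 m and x of carton_green in the frame of mat between -0.15 and 0.15 m and y of carton_green in the frame of mat between -0.065 and 0.065 m), for 0.2 s.
At the end, for the whole second after the job is handed in: The master ring lies flat on the gauge's stage over the pins, its centre within 12 mm of the stage's centre; each carton stands upright in the bay of its own colour, within 13 mm of the bay's centre in each direction and square to it within 0.2 rad; all released and at rest (horizontal distance between master_ring and gauge below 0.012 m and z of master_ring in the frame of gauge between 0.046 and 0.053 m and angle between master_ring's own z axis and vertical below 0.06 rad and contact force between the fingers and master_ring below 0.1 N and linear speed of each of master_ring, carton_red, carton_blue, carton_green below 0.02 m/s and angular speed of each of master_ring, carton_red, carton_blue, carton_green below 0.2 rad/s and x of carton_red in the frame of bay_red between -0.013 and 0.013 m and y of carton_red in the frame of bay_red between -0.013 and 0.013 m and z of carton_red in the frame of bay_red below 0.006 m and angle between each of carton_red, carton_blue, carton_green's own z axis and vertical below 0.08 rad and (angle between the x axis of carton_red and the x axis of bay_red, either way round below 0.2 rad or angle between the x axis of carton_red and the y axis of bay_red, either way round below 0.2 rad) and x of carton_blue in the frame of bay_blue between -0.013 and 0.013 m and y of carton_blue in the frame of bay_blue between -0.013 and 0.013 m and z of carton_blue in the frame of bay_blue below 0.006 m and (angle between the x axis of carton_blue and the x axis of bay_blue, either way round below 0.2 rad or angle between the x axis of carton_blue and the y axis of bay_blue, either way round below 0.2 rad) and x of carton_green in the frame of bay_green between -0.013 and 0.013 m and y of carton_green in the frame of bay_green between -0.013 and 0.013 m and z of carton_green in the frame of bay_green below 0.006 m and (angle between the x axis of carton_green and the x axis of bay_green, either way round below 0.2 rad or angle between the x axis of carton_green and the y axis of bay_green, either way round below 0.2 rad)); the robot touches nothing.
It fails at once if the master ring is dropped onto the gauge (falls free at over 0.4 m/s, as from 8 mm or more) (horizontal distance between master_ring and gauge below 0.06 m and contact force between the fingers and master_ring below 0.1 N and linear speed of master_ring above 0.4 m/s).
It fails at once if a carton is tipped over (more than 0.6 rad) (angle between any of carton_red, carton_blue, carton_green's own z axis and vertical above 0.6 rad).
It also fails if it takes over 147 s, if anything falls off the work surface, if the arm or the gripper's body presses on something with over 40 N, if the wrist force passes 120 N, or if a joint passes its speed limit or range.

## Working session

There is one attempt and no reset: what is moved stays moved. The work goes in short steps, Python scripts to look and compute and a tool call to move; the robot and the scene stay as the last step left them, time stands still between calls to the robot, and variables do not carry over. Pictures are saved under pics/ and viewed, at most 14 in all, crops included, and the job is handed in when it is done.

Besides the shell and the picture viewer there is one more tool, called after "Request:" in YAML: its name, and indented under it one key for each argument. move_arm: Moves the arm, as the interface text tells. Its arguments: {"type":"object","properties":{"increments":{"type":"string"},"grip_force":{"type":"number"}},"required":["increments"]}

```bash
mkdir -p pics; ls; cat > h.py <<'E'
import numpy as np, cv2
from scipy.spatial.transform import Rotation as R
from bench import ctrl
def rot(o):
    o=np.array(o,float)
    return o if o.shape==(3,3) else (R.from_rotvec(o).as_matrix() if o.size==3 else R.from_quat(o).as_matrix())
def cloud(p):
    v,u=np.mgrid[0:480,0:640]; d=p['depth']
    c=np.stack([(u-p['cx'])/p['fx']*d,(v-p['cy'])/p['fy']*d,d],-1)
    w=c@rot(p['orientation']).T+np.array(p['position']); w[d==0]=np.nan
    return w
def save(p,n): cv2.imwrite('pics/'+n,p['frame'][:,:,::-1])
E
python3 - <<'E'
from h import *
print(ctrl.get_state())
for n in('scene','top'):
    p=ctrl.get_image(n); save(p,n+'0.png'); print(n,p['position'],p['orientation'],p['fx'])
    for t in('carton_red','carton_blue','carton_green','bay_red','bay_blue','bay_green','master_ring','tray','gauge','mat'):
        for r in ctrl.find_in(t,p)[:3]:
            print(t,np.round(r['centre'],3),round(r['score'],2))
E
```

```text
pics
{'time': 0.0, 'joint_positions': array([-1.21588127,  0.32182158, -0.07009206,  1.45166866,  0.02258909,
        1.37078654, -0.05691837]), 'qd': array([-0.00023796, -0.00149655, -0.00017717, -0.00013606,  0.000664  ,
        0.00077937,  0.00063603]), 'joint_torque': array([-2.47029431e-05, -4.91283882e+01, -4.04010639e-01, -3.12530029e+01,
       -6.39976957e-02,  4.35311103e-02,  1.65071133e-04]), 'position': array([0.21712167, 0.61208306, 0.22146567]), 'tool_rot': array([-5.32697149e-01, -3.09585761e+00,  2.95614967e-03]), 'ft_force': array([-0.38638319, -1.00464719, -0.49156286]), 'torque': array([ 0.02849327,  0.00735178, -0.07374994]), 'grip_force': 0.0, 'grip_width': 0.9977926708773431}
scene [1.363805   0.68147683 0.86551436] [-1.12163407 -2.19948134  1.14446218] 551.1324076178106
carton_red [0.525 0.012 0.088] 0.62
carton_blue [0.589 0.113 0.081] 0.76
carton_blue [0.523 0.009 0.088] 0.28
carton_green [ 0.616 -0.053  0.075] 0.86
carton_green [ 0.332 -0.393  0.07 ] 0.67
bay_green [ 0.578 -0.033  0.008] 0.41
bay_green [ 0.616 -0.047  0.072] 0.26
master_ring [0.579 0.02  0.023] 0.56
tray [0.604 0.064 0.008] 0.69
gauge [ 0.591 -0.263  0.042] 0.74
mat [0.541 0.288 0.006] 0.94
top [0.23484424 0.01022441 0.9644699 ] [-1.95213722  2.27360209 -0.24857607] 470.5230207482615
carton_red [ 0.485 -0.001  0.107] 0.68
carton_blue [0.545 0.097 0.108] 0.68
carton_blue [0.469 0.031 0.005] 0.52
carton_green [ 0.573 -0.068  0.108] 0.77
carton_green [ 0.308 -0.398  0.102] 0.55
bay_red [ 0.574 -0.065  0.109] 0.71
bay_red [0.469 0.032 0.004] 0.51
bay_blue [0.536 0.067 0.   ] 0.52
bay_blue [ 0.561 -0.04   0.005] 0.32
bay_green [ 0.562 -0.04   0.006] 0.65
bay_green [0.542 0.096 0.106] 0.54
master_ring [0.58  0.014 0.026] 0.56
tray [0.51  0.021 0.   ] 0.84
gauge [ 0.544 -0.278  0.046] 0.8
mat [0.514 0.283 0.004] 0.81
```

View pics/scene0.png

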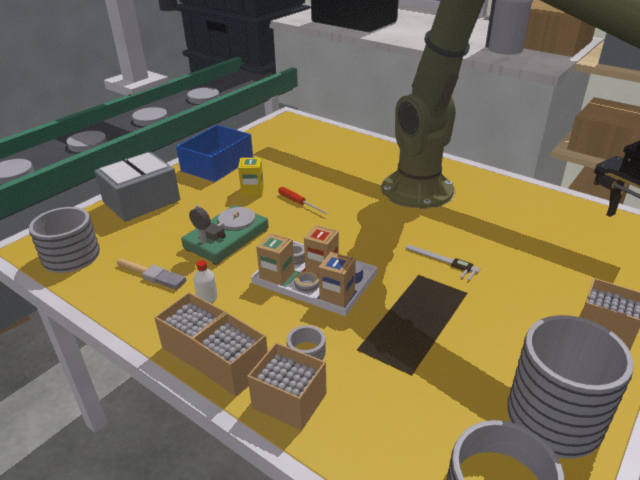

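View pics/top0.png

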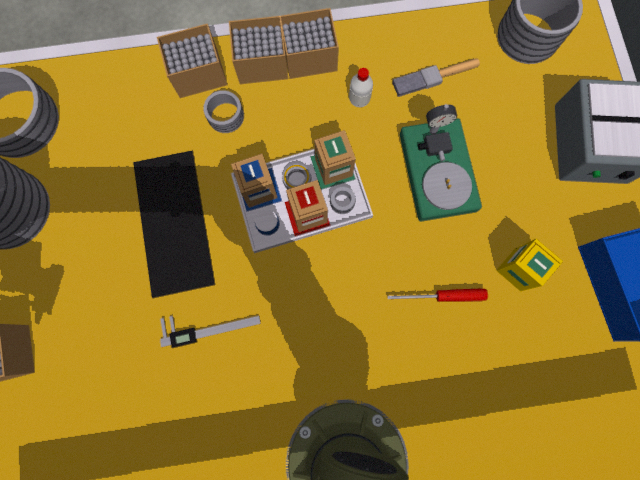

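The top view shows these candidates:
- **Cartons:** red (308,203), blue (254,175), green (335,157). The yellow carton at (540,263) is a look-alike.
- **Rings:** the master ring with the yellow circle is at (297,176). The plain rings at (342,197) and the loose ring at (224,110) are look-alikes.
- **Other items:** stage (447,186) and mat (174,223).

Next I'll measure these and check with a crop.

```bash
cat > m.py <<'E'
from h import *
def rect(xy):
    (c,s,a)=cv2.minAreaRect((xy*1000).astype(np.float32)); a=(a+45)%90-45
    return np.round(c,1),np.round(s,1),round(a,1)
def comps(mask,w,minn=60):
    n,l,st,_=cv2.connectedComponentsWithStats(mask.astype(np.uint8))
    for i in range(1,n):
        if st[i,4]>=minn:
            q=w[l==i]; yield q[:,:2],st[i],np.median(q[:,2])
E
python3 - <<'E'
from m import *
for n in('top','scene'):
    p=ctrl.get_image(n); w=cloud(p); f=p['frame'].astype(int); z=w[...,2]
    hsv=cv2.cvtColor(p['frame'],cv2.COLOR_RGB2HSV)
    print(n,'lids')
    reg=(w[...,0]>.25)&(w[...,0]<.75)&(abs(w[...,1])<.45)
    for q,s,m in comps((abs(z-.106)<.006)&reg,w): print(rect(q),np.round(m,4),s[:4])
    print('mat')
    for q,s,m in comps((abs(z-.003)<.004)&(hsv[...,2]<45)&(w[...,1]>.18)&(w[...,1]<.42)&(w[...,0]>.3)&(w[...,0]<.75),w,800): print(rect(q),np.round(m,4))
    print('stage')
    g=(abs(z-.05)<.004)&(w[...,1]<-.18)&(w[...,1]>-.4)&(w[...,0]<.62)&(w[...,0]>.4)&(hsv[...,1]<60)
    for q,s,m in comps(g,w,300): print(rect(q),cv2.minEnclosingCircle((q*1000).astype(np.float32)),np.round(m,4),s[:4])
    print('green base')
    g=(abs(z-.04)<.004)&(w[...,1]<-.18)&(w[...,1]>-.4)&(hsv[...,0]>50)&(hsv[...,0]<90)&(hsv[...,1]>90)
    for q,s,m in comps(g,w,300): print(rect(q))
    print('ring')
    g=(abs(z-.026)<.005)&(w[...,1]<.06)&(w[...,1]>-.03)&(w[...,0]>.53)&(w[...,0]<.62)
    for q,s,m in comps(g,w,30): print(cv2.minEnclosingCircle((q*1000).astype(np.float32)),np.round(m,4),s[:4])
    print('rim')
    g=(abs(z-.02)<.004)&reg&(w[...,1]<.17)&(w[...,1]>-.15)&(w[...,0]>.38)&(w[...,0]<.68)&(hsv[...,1]<60)
    print(rect(w[g][:,:2]))
    cv2.imwrite(f'pics/crop_{n}.png',cv2.resize(p['frame'][120:260,225:385,::-1] if n=='top' else p['frame'][210:320,240:390,::-1],None,fx=4.5,fy=4.2,interpolation=cv2.INTER_CUBIC))
E
```

```text
top lids
(array([ 740.6, -149.9]), array([17.9, 20.8]), 2.4) 0.1051 [358  69  11  11]
(array([ 614.1, -284.5]), array([56.4,  8.7]), -6.3) 0.1063 [427 118  30   8]
(array([588.2, -67.2]), array([65.4, 64.2]), 9.8) 0.1065 [315 130  41  40]
(array([563.6,  98.4]), array([64.3, 63.8]), 11.6) 0.1065 [231 154  42  41]
(array([495.1,   1.4]), array([65. , 63.9]), 9.8) 0.1063 [286 180  42  41]
(array([ 312.4, -408. ]), array([63.7, 64.4]), 38.0) 0.1012 [516 239  46  46]
mat
(array([522.8, 286. ]), array([298.1, 129.4]), 3.5) 0.0033
stage
(array([ 500.1, -287.5]), array([98.1, 99.2]), 17.1) ((500.2495422363281, -286.94183349609375), 50.615604400634766) 0.0502 [423 162  49  48]
green base
(array([ 544. , -284.7]), array([203.4, 128.1]), 0.4)
ring
((572.7994384765625, 14.59205436706543), 29.794178009033203) 0.0264 [283 164  28  25]
rim
(array([535.9,   9.9]), array([177.8, 257.8]), 8.6)
scene lids
(array([ 317.9, -404.3]), array([66.4, 62.7]), 37.8) 0.1016 [238 158  23  11]
(array([ 632.7, -282. ]), array([21.7, 64.6]), 17.2) 0.1069 [189 217  22  10]
(array([497.4,   4.6]), array([69.2, 65.9]), 10.5) 0.1064 [304 225  35  23]
(array([591.7, -64.6]), array([67.3, 67.2]), 10.0) 0.1065 [256 233  37  22]
(array([565.7, 101.4]), array([70.2, 65. ]), 11.5) 0.1065 [319 252  37  25]
mat
stage
(array([ 501.8, -284. ]), array([101.2,  99.9]), 1.6) ((500.5667724609375, -285.7347412109375), 54.41661834716797) 0.0504 [218 207  37  22]
green base
ring
((576.2103271484375, 17.185293197631836), 30.998809814453125) 0.026 [294 271  25  18]
rim
(array([538.2,  11.7]), array([182.3, 262.7]), 8.9)
```

View pics/crop_top.png

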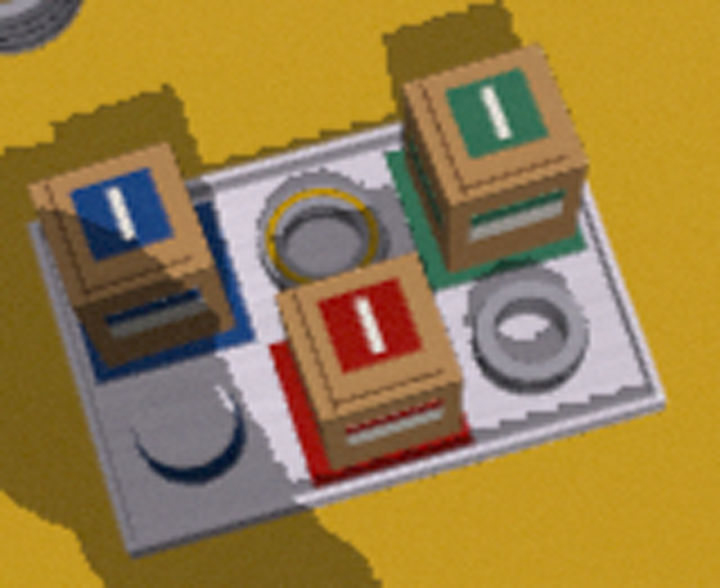

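The crop confirms the choice: red, blue and green cartons with their borders, and the master ring with its yellow circle in the middle of the back row. I'll start with red.

Request:
move_arm:
  increments: "24 -33 0 0 0 3.7 0;24 -33 0 0 0 3.7 0;24 -33 0 0 0 3.7 0;24 -33 0 0 0 3.7 0;24 -33 0 0 0 3.7 0;24 -33 0 0 0 3.7 0;24 -33 0 0 0 3.7 0;24 -33 0 0 0 3.7 0"
  grip_force: 30

```text
time: 1.87
position: [0.4102, 0.3469, 0.223]
tool_rot: [-0.281, 3.128, 0.001]
ft_force: [0.9, 0.3, -0.3]
grip_width: 0.996
grip_force: 0.0
```

Request:
move_arm:
  increments: "10 -38 0 0 0 0 0;10 -38 0 0 0 0 0;10 -38 0 0 0 0 0;10 -38 0 0 0 0 0;10 -38 0 0 0 0 0;10 -38 0 0 0 0 0;10 -38 0 0 0 0 0;10 -38 0 0 0 0 0"

```text
time: 2.53
position: [0.4895, 0.0427, 0.223]
tool_rot: [-0.276, 3.128, 0.001]
ft_force: [0.3, -0.2, -0.2]
grip_width: 1.002
grip_force: 0.0
```

Request:
move_arm:
  increments: "3 -21 0 0 0 0 0;3 -20 0 0 0 0 0;0 0 -30 0 0 0 0;0 0 -35 0 0 0 0;0 0 -35 0 0 0 0;0 0 -35 0 0 0 0;0 0 -27 0 0 0 0;0 0 0 0 0 0 0"

```text
time: 3.2
position: [0.4907, 0.0033, 0.0556]
tool_rot: [0.275, -3.12, 0.001]
ft_force: [-1.3, -0.2, 0.1]
grip_width: 0.999
grip_force: 0.0
```

Request:
move_arm:
  increments: "0 0 0 0 0 0 200;0 0 0 0 0 0 200;0 0 0 0 0 0 200;0 0 0 0 0 0 200;0 0 0 0 0 0 200;0 0 0 0 0 0 200;0 0 5 0 0 0 200;0 0 10 0 0 0 200"

```text
time: 3.87
position: [0.493, 0.0038, 0.0743]
tool_rot: [0.275, -3.125, -0.0]
ft_force: [-1.6, 0.5, -6.4]
grip_width: 0.731
grip_force: 30.0
```

Request:
move_arm:
  increments: "0 0 30 0 0 0 200;0 0 35 0 0 0 200;0 0 35 0 0 0 200;-6 24 5 0 0 0 200;-9 40 0 0 0 0 200;-9 40 0 0 0 0 200;-9 40 0 0 0 0 200;-9 40 0 0 0 0 200"

```text
time: 4.53
position: [0.4515, 0.1891, 0.1806]
tool_rot: [0.275, -3.128, -0.0]
ft_force: [1.2, 0.4, -6.0]
grip_width: 0.738
grip_force: 30.0
```

Request:
move_arm:
  increments: "-9 40 0 0 0 0 200;-7 32 0 0 0 0 200;-2 15 0 0 0 0 200;0 5 -10 0 0 0 200;0 0 -25 0 0 0 200;0 0 -30 0 0 0 200;0 0 -25 0 0 0 200;0 0 0 0 0 0 200"

```text
time: 5.2
position: [0.4309, 0.2754, 0.0845]
tool_rot: [0.273, -3.119, 0.012]
ft_force: [-1.7, -0.6, -6.5]
grip_width: 0.732
grip_force: 30.0
```

Request:
move_arm:
  increments: "0 3 -8 0 0 0 200;0 3 -8 0 0 0 200;0 0 -4 0 0 0 200;0 0 -3 0 0 0 200;0 0 -2 0 0 0 200;0 0 0 0 0 0 200;0 0 0 0 0 0 200;0 0 0 0 0 0 200"

```text
time: 5.87
position: [0.4356, 0.2858, 0.0661]
tool_rot: [-0.276, 3.129, 0.001]
ft_force: [0.5, 0.5, -5.7]
grip_width: 0.734
grip_force: 30.0
```

Request:
move_arm:
  increments: "0 0 -3 0 0 0 200;0 0 -2 0 0 0 200;0 0 -1 0 0 0 200;0 0 -1 0 0 0 200;0 0 -1 0 0 0 200;0 0 0 0 0 0 200;0 0 0 0 0 0 200;0 0 0 0 0 0 200"

```text
time: 6.53
position: [0.4352, 0.2856, 0.0597]
tool_rot: [0.276, -3.129, -0.0]
ft_force: [-4.6, -3.1, 10.7]
grip_width: 0.73
grip_force: 30.0
```

Request:
move_arm:
  increments: "0 0 0 0 0 0 0;0 0 0 0 0 0 0;0 0 0 0 0 0 0;0 0 0 0 0 0 0;0 0 25 0 0 0 0;0 0 35 0 0 0 0;0 0 35 0 0 0 0;5 -8 25 0 0 0 0"

```text
time: 7.2
position: [0.4401, 0.2799, 0.1805]
tool_rot: [-0.28, 3.127, 0.004]
ft_force: [0.2, 1.0, 0.5]
grip_width: 0.995
grip_force: 0.0
```

Request:
move_arm:
  increments: "22 -32 0 0 0 0 0;22 -32 0 0 0 0 0;22 -32 0 0 0 0 0;22 -32 0 0 0 0 0;20 -29 0 0 0 0 0;12 -18 0 0 0 0 0;3 -5 0 0 0 0 0;0 0 0 0 0 0 0"

```text
time: 7.87
position: [0.5641, 0.0954, 0.1774]
tool_rot: [-0.269, 3.13, -0.001]
ft_force: [-0.2, 0.4, 0.4]
grip_width: 0.998
grip_force: 0.0
```

Request:
move_arm:
  increments: "0 3 -20 0 0 1.5 0;0 0 -35 0 0 0 0;0 0 -35 0 0 0 0;0 0 -20 0 0 0 0;0 0 -7 0 0 0 0;0 0 0 0 0 0 0;0 0 0 0 0 0 200;0 0 0 0 0 0 200"

```text
time: 8.53
position: [0.5646, 0.1017, 0.0626]
tool_rot: [-0.318, 3.122, 0.002]
ft_force: [-0.1, 0.7, 0.4]
grip_width: 0.921
grip_force: 0.0
```

Request:
move_arm:
  increments: "0 0 0 0 0 0 200;0 0 0 0 0 0 200;0 0 0 0 0 0 200;0 0 0 0 0 0 200;0 0 5 0 0 0 200;0 0 30 0 0 0 200;0 0 40 0 0 0 200;0 0 40 0 0 0 200"

```text
time: 9.2
position: [0.5606, 0.1006, 0.1743]
tool_rot: [0.316, -3.119, 0.001]
ft_force: [2.0, 0.5, -4.9]
grip_width: 0.736
grip_force: 30.0
```

Request:
move_arm:
  increments: "3 10 0 0 0 0 200;10 38 0 0 0 0 200;10 38 0 0 0 0 200;10 38 0 0 0 0 200;9 36 0 0 0 0 200;5 20 -10 0 0 0 200;1 8 -25 0 0 0 200;0 2 -30 0 0 0 200"

```text
time: 9.87
position: [0.6107, 0.2959, 0.1097]
tool_rot: [-0.325, 3.124, 0.005]
ft_force: [0.1, -0.3, -5.3]
grip_width: 0.737
grip_force: 30.0
```

Request:
move_arm:
  increments: "0 0 -25 0 0 0 200;0 0 -12 0 0 0 200;0 0 -6 0 0 0 200;0 0 -2 0 0 0 200;0 0 0 0 0 0 200;0 0 0 0 0 0 200;0 0 0 0 0 0 200;0 0 0 0 0 0 200"

```text
time: 10.53
position: [0.6122, 0.291, 0.0673]
tool_rot: [-0.316, 3.123, 0.002]
ft_force: [-0.3, -0.0, -5.8]
grip_width: 0.734
grip_force: 30.0
```

Request:
move_arm:
  increments: "0 0 -3 0 0 0 200;0 0 -2 0 0 0 200;0 0 -1 0 0 0 200;0 0 -1 0 0 0 200;0 0 0 0 0 0 200;0 0 0 0 0 0 200;0 0 0 0 0 0 200;0 0 0 0 0 0 200"

```text
time: 11.2
position: [0.6112, 0.2906, 0.0592]
tool_rot: [0.317, -3.125, -0.0]
ft_force: [-4.5, -1.7, 4.1]
grip_width: 0.731
grip_force: 30.0
```

Request:
move_arm:
  increments: "0 0 0 0 0 0 0;0 0 0 0 0 0 0;0 0 0 0 0 0 0;0 0 0 0 0 0 0;0 0 25 0 0 0 0;0 0 35 0 0 0 0;0 0 35 0 0 0 0;0 -10 25 0 0 0 0"

```text
time: 11.87
position: [0.6118, 0.2838, 0.1818]
tool_rot: [-0.321, 3.122, 0.005]
ft_force: [0.7, 0.9, 0.7]
grip_width: 1.002
grip_force: 0.0
```

Request:
move_arm:
  increments: "-3 -40 0 0 0 -1.5 0;-3 -40 0 0 0 0 0;-3 -40 0 0 0 0 0;-3 -40 0 0 0 0 0;-3 -40 0 0 0 0 0;-3 -40 0 0 0 0 0;-3 -40 0 0 0 0 0;-2 -35 0 0 0 0 0"

```text
time: 12.53
position: [0.588, -0.0375, 0.179]
tool_rot: [-0.273, 3.128, -0.001]
ft_force: [0.5, -0.4, 0.5]
grip_width: 0.997
grip_force: 0.0
```

Request:
move_arm:
  increments: "0 -25 0 0 0 0 0;0 -7 0 0 0 0 0;0 0 0 0 0 0 0;0 0 -20 0 0 0 0;0 0 -30 0 0 0 0;0 0 -15 0 0 0 0;0 0 0 0 0 0 0;0 0 0 0 0 0 0"

```text
time: 13.2
position: [0.5882, -0.0639, 0.113]
tool_rot: [0.28, -3.128, -0.002]
ft_force: [0.1, -0.6, -0.3]
grip_width: 1.003
grip_force: 0.0
```

Request:
move_arm:
  increments: "0 -3 -25 0 0 0 0;0 0 -20 0 0 0 0;0 0 -7 0 0 0 0;0 0 0 0 0 0 0;0 0 0 0 0 0 200;0 0 0 0 0 0 200;0 0 0 0 0 0 200;0 0 0 0 0 0 200"

```text
time: 13.87
position: [0.5892, -0.0692, 0.0629]
tool_rot: [-0.276, 3.127, 0.0]
ft_force: [-1.0, 4.1, 3.1]
grip_width: 0.78
grip_force: 1.8
```

Request:
move_arm:
  increments: "0 0 0 0 0 0 200;0 0 0 0 0 0 200;0 0 5 0 0 0 200;0 0 30 0 0 0 200;0 0 40 0 0 0 200;0 0 45 0 0 0 200;-5 15 5 0 0 0 200;-8 37 0 0 0 0 200"

```text
time: 14.53
position: [0.5774, -0.0257, 0.187]
tool_rot: [-0.258, 3.124, -0.009]
ft_force: [0.5, -0.6, -5.3]
grip_width: 0.734
grip_force: 30.0
```

Request:
move_arm:
  increments: "-8 40 0 0 0 0 200;-8 40 0 0 0 0 200;-8 40 0 0 0 0 200;-8 40 0 0 0 0 200;-8 40 0 0 0 0 200;-8 40 0 0 0 0 200;-4 35 0 0 0 0 200;0 15 0 0 0 0 200"

```text
time: 15.2
position: [0.5199, 0.279, 0.1819]
tool_rot: [0.287, -3.125, -0.003]
ft_force: [0.0, 1.2, -4.7]
grip_width: 0.734
grip_force: 30.0
```

Request:
move_arm:
  increments: "0 8 0 0 0 0 200;0 4 -20 0 0 0 200;0 0 -30 0 0 0 200;0 0 -30 0 0 0 200;0 0 -22 0 0 0 200;0 0 -11 0 0 0 200;0 0 -4 0 0 0 200;0 0 0 0 0 0 200"

```text
time: 15.87
position: [0.5234, 0.2831, 0.0655]
tool_rot: [0.273, -3.128, 0.003]
ft_force: [-0.2, -0.6, -4.0]
grip_width: 0.733
grip_force: 30.0
```

Request:
move_arm:
  increments: "0 0 0 0 0 0 200;0 0 0 0 0 0 200;0 0 0 0 0 0 200;0 0 0 0 0 0 200;0 0 0 0 0 0 200;0 0 0 0 0 0 200;0 0 0 0 0 0 200;0 0 0 0 0 0 200"

```text
time: 16.53
position: [0.5233, 0.2847, 0.0663]
tool_rot: [-0.276, 3.129, 0.0]
ft_force: [0.6, -0.1, -4.7]
grip_width: 0.731
grip_force: 30.0
```

Request:
move_arm:
  increments: "0 0 -2 0 0 0 200;0 0 -2 0 0 0 200;0 0 -1 0 0 0 200;0 0 -1 0 0 0 200;0 0 -1 0 0 0 200;0 0 0 0 0 0 200;0 0 0 0 0 0 200;0 0 0 0 0 0 200"

```text
time: 17.2
position: [0.5233, 0.2846, 0.0598]
tool_rot: [0.276, -3.129, -0.0]
ft_force: [-2.6, -2.3, 3.0]
grip_width: 0.732
grip_force: 30.0
```

Contact. I'll release, rise, move clear and look.

Request:
move_arm:
  increments: "0 0 0 0 0 0 0;0 0 0 0 0 0 0;0 0 0 0 0 0 0;0 0 0 0 0 0 0;0 0 25 0 0 0 0;0 0 35 0 0 0 0;0 0 35 0 0 0 0;0 0 25 0 0 0 0"

```text
time: 17.87
position: [0.5243, 0.2852, 0.1825]
tool_rot: [-0.275, 3.126, 0.003]
ft_force: [0.3, 0.4, 0.3]
grip_width: 0.998
grip_force: 0.0
```

Request:
move_arm:
  increments: "0 -10 0 0 0 0 0;0 -25 0 0 0 0 0;0 -30 0 0 0 0 0;0 -30 0 0 0 0 0;0 -20 0 0 0 0 0;0 -5 0 0 0 0 0;0 0 0 0 0 0 0;0 0 0 0 0 0 0"

```text
time: 18.53
position: [0.5232, 0.1657, 0.1791]
tool_rot: [-0.277, 3.129, 0.002]
ft_force: [-0.7, 0.4, -0.2]
grip_width: 1.0
grip_force: 0.0
```

```bash
python3 - <<'E'
from m import *
for n in('top','scene'):
    p=ctrl.get_image(n); w=cloud(p); z=w[...,2]; hsv=cv2.cvtColor(p['frame'],cv2.COLOR_RGB2HSV); H,S,V=cv2.split(hsv); save(p,n+'1.png')
    reg=(w[...,0]>.35)&(w[...,0]<.75)&(w[...,1]>.2)&(w[...,1]<.38)
    for q,s,m in comps((abs(z-.103)<.006)&reg,w): print(n,'lid',rect(q),np.round(m,4),s[:4])
    t=(abs(w[...,0]-.536)<.13)&(abs(w[...,1]-.01)<.17)&(abs(z-.006)<.005)&(S>110)
    for nm,c in(('red',(H<8)|(H>172)),('green',(H>60)&(H<90)),('blue',(H>100)&(H<130))):
        for q,s,m in comps(t&c,w,150): print(n,'bay',nm,rect(q),np.round(m,4),s[:4])
    g=(abs(z-.026)<.005)&(w[...,1]<.06)&(w[...,1]>-.03)&(w[...,0]>.53)&(w[...,0]<.62)
    for q,s,m in comps(g,w,30): print(n,'ring',cv2.minEnclosingCircle((q*1000).astype(np.float32)),np.round(m,4),s[:4])
print(ctrl.get_state()['position'])
E
```

```text
top bay red (array([496.2,   4.1]), array([78.6, 77.6]), 9.1) 0.0062 [285 192  45  44]
top bay green (array([589.1, -64.4]), array([76.2, 75.1]), 8.2) 0.0062 [311 148  43  41]
top bay blue (array([565. ,  97.6]), array([77.9, 76.3]), 9.0) 0.0063 [239 168  42  43]
top ring ((572.8575439453125, 14.54356861114502), 30.39557456970215) 0.0263 [283 164  28  27]
scene lid (array([437. , 287.1]), array([69.2, 64.9]), 9.8) 0.1032 [420 254  36  25]
scene lid (array([525. , 286.4]), array([71.2, 65. ]), 10.8) 0.1031 [399 273  38  28]
scene lid (array([611.9, 292.2]), array([70.4, 64.1]), 10.8) 0.1032 [380 295  40  30]
scene bay red (array([497.3,   6. ]), array([82.9, 79. ]), 7.1) 0.0065 [303 255  40  25]
scene bay blue (array([560.6,  98.2]), array([64.3, 67.4]), 8.7) 0.0064 [321 287  35  20]
scene ring ((574.9171142578125, 16.338157653808594), 33.010047912597656) 0.0262 [294 271  25  18]
[0.52301632 0.16671235 0.17906823]
```

View pics/top1.png

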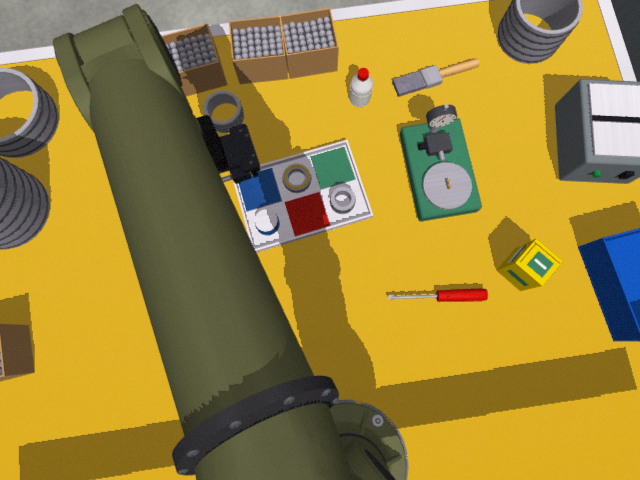

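Red and green bays read (496,4) and (589,-64), blue (565,98). The ring shows at pixel (297,178), undisturbed at (573,14.5). The cartons stand on the mat. Next I'll fetch the ring.

Request:
move_arm:
  increments: "10 -30 -10 0 0 0 0;13 -38 -20 0 0 0 0;13 -38 -20 0 0 0 0;10 -32 -20 0 0 0 0;4 -12 -20 0 0 0 0;0 -2 -20 0 0 0 0;0 0 -15 0 0 0 0;0 0 0 0 0 0 0"

```text
time: 19.3
position: [0.569, 0.0192, 0.0533]
tool_rot: [0.278, -3.123, 0.0]
ft_force: [-0.6, 0.9, -0.3]
grip_width: 1.0
grip_force: 0.0
```

Request:
move_arm:
  increments: "0 0 -15 0 0 0 0;0 0 -10 0 0 0 0;0 0 -6 0 0 0 0;0 0 -4 0 0 0 0;0 0 -2 0 0 0 0;0 0 0 0 0 0 0;0 0 0 0 0 0 0;0 0 0 0 0 0 0"

```text
time: 19.97
position: [0.5719, 0.0181, 0.0207]
tool_rot: [-0.276, 3.128, 0.0]
ft_force: [-0.3, 0.4, -0.2]
grip_width: 0.998
grip_force: 0.0
```

Request:
move_arm:
  increments: "1 -3 -4 0 0 0 0;0 0 -4 0 0 0 0;0 0 -2 0 0 0 0;0 0 -1 0 0 0 0;0 0 0 0 0 0 0;0 0 0 0 0 0 0;0 0 0 0 0 0 0;0 0 0 0 0 0 0"

```text
time: 20.63
position: [0.5725, 0.0151, 0.0092]
tool_rot: [-0.276, 3.129, 0.0]
ft_force: [1.1, -0.9, -0.3]
grip_width: 1.002
grip_force: 0.0
```

Request:
move_arm:
  increments: "0 0 0 0 0 0 230;0 0 0 0 0 0 230;0 0 0 0 0 0 230;0 0 0 0 0 0 230;0 0 0 0 0 0 230;0 0 0 0 0 0 230;0 0 0 0 0 0 230;0 0 0 0 0 0 230"

```text
time: 21.3
position: [0.5724, 0.015, 0.0091]
tool_rot: [-0.276, 3.129, 0.0]
ft_force: [-0.3, -0.4, -0.7]
grip_width: 0.686
grip_force: 30.0
```

Request:
move_arm:
  increments: "0 0 10 0 0 0 230;0 0 30 0 0 0 230;0 0 40 0 0 0 230;-5 -10 30 0 0 0 230;-8 -30 5 0 0 0 230;-9 -36 0 0 0 0 230;-9 -36 0 0 0 0 230;-9 -36 0 0 0 0 230"

```text
time: 21.97
position: [0.5315, -0.1341, 0.1247]
tool_rot: [-0.277, 3.129, 0.001]
ft_force: [0.9, -0.9, -3.7]
grip_width: 0.688
grip_force: 30.0
```

Request:
move_arm:
  increments: "-9 -36 0 0 0 0 230;-9 -36 0 0 0 0 230;-8 -36 0 0 0 0 230;-5 -25 0 0 0 0 230;-1 -15 0 0 0 0 230;0 -5 0 0 0 0 230;0 0 0 0 0 0 230;0 0 0 0 0 0 230"

```text
time: 22.63
position: [0.5007, -0.2844, 0.1239]
tool_rot: [0.277, -3.129, -0.002]
ft_force: [0.2, 0.6, -2.0]
grip_width: 0.688
grip_force: 30.0
```

Request:
move_arm:
  increments: "0 -2.5 -15 0 0 0 230;0 0 -15 0 0 0 230;0 0 -10 0 0 0 230;0 0 -6 0 0 0 230;0 0 -4 0 0 0 230;0 0 0 0 0 0 230;0 0 0 0 0 0 230;0 0 0 0 0 0 230"

```text
time: 23.3
position: [0.501, -0.2886, 0.0748]
tool_rot: [-0.276, 3.128, -0.001]
ft_force: [-0.1, -0.3, -2.9]
grip_width: 0.686
grip_force: 30.0
```

```bash
python3 - <<'E'
from h import *
p=ctrl.get_image('scene')
cv2.imwrite('pics/s2.png',cv2.resize(p['frame'][170:270,160:290,::-1],None,fx=5,fy=5,interpolation=cv2.INTER_CUBIC))
print(ctrl.get_state()['position'])
E
```

```text
[ 0.5009921  -0.28870575  0.07490856]
```

View pics/s2.png

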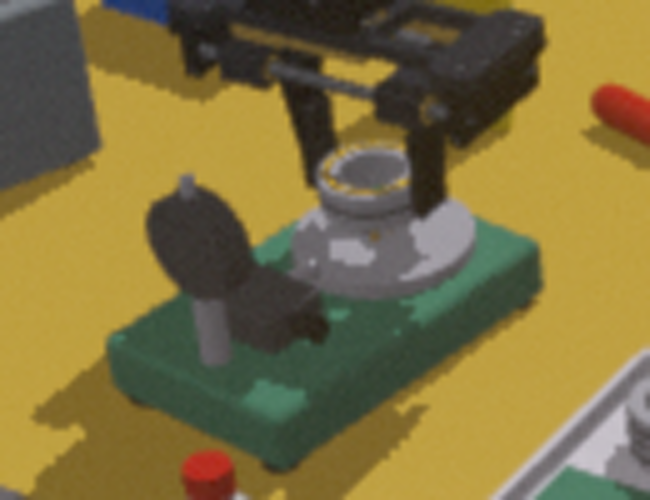

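The crop shows the ring held level above the pins on the stage, pins at about (375,237) in the crop. Lowering.

Request:
move_arm:
  increments: "-0.5 1.5 -4 0 0 0 230;0 0 -4 0 0 0 230;0 0 -3 0 0 0 230;0 0 -2 0 0 0 230;0 0 -1 0 0 0 230;0 0 0 0 0 0 230;0 0 0 0 0 0 230;0 0 0 0 0 0 230"

```text
time: 24.02
position: [0.5, -0.2871, 0.0602]
tool_rot: [-0.276, 3.129, -0.0]
ft_force: [0.1, -1.1, -2.5]
grip_width: 0.685
grip_force: 30.0
```

Request:
move_arm:
  increments: "0 0 -1 0 0 0 230;0 0 -1 0 0 0 230;0 0 -1 0 0 0 230;0 0 0 0 0 0 230;0 0 0 0 0 0 230;0 0 0 0 0 0 230;0 0 0 0 0 0 230;0 0 0 0 0 0 230"

```text
time: 24.68
position: [0.4999, -0.287, 0.0571]
tool_rot: [-0.276, 3.129, 0.0]
ft_force: [0.1, -0.2, -3.5]
grip_width: 0.688
grip_force: 30.0
```

Request:
move_arm:
  increments: "0 0 -1 0 0 0 230;0 0 0 0 0 0 230;0 0 -1 0 0 0 230;0 0 0 0 0 0 230;0 0 -0.5 0 0 0 230;0 0 0 0 0 0 230;0 0 0 0 0 0 230;0 0 0 0 0 0 230"

```text
time: 25.35
position: [0.5, -0.287, 0.0551]
tool_rot: [-0.276, 3.129, 0.0]
ft_force: [-2.0, 0.6, 4.6]
grip_width: 0.687
grip_force: 30.0
```

Request:
move_arm:
  increments: "0 0 0 0 0 0 0;0 0 0 0 0 0 0;0 0 0 0 0 0 0;0 0 0 0 0 0 0;0 0 0 0 0 0 0;0 0 15 0 0 0 0;0 0 30 0 0 0 0;0 0 35 0 0 0 0"

```text
time: 26.02
position: [0.4983, -0.2862, 0.1334]
tool_rot: [0.275, -3.125, -0.003]
ft_force: [1.3, -0.9, 0.5]
grip_width: 0.998
grip_force: 0.0
```

Request:
move_arm:
  increments: "0 10 30 0 0 0 0;0 30 15 0 0 0 0;0 40 0 0 0 0 0;0 40 0 0 0 0 0;0 40 0 0 0 0 0;0 40 0 0 0 0 0;0 40 0 0 0 0 0;0 40 0 0 0 0 0"

```text
time: 26.68
position: [0.4997, -0.0051, 0.1799]
tool_rot: [-0.275, 3.128, 0.0]
ft_force: [1.0, 0.1, -0.3]
grip_width: 1.001
grip_force: 0.0
```

```bash
python3 - <<'E'
from m import *
p=ctrl.get_image('top'); w=cloud(p); z=w[...,2]
g=(abs(z-.072)<.005)&(abs(w[...,1]+.287)<.05)&(abs(w[...,0]-.5)<.046)
for q,s,m in comps(g,w,30): print(cv2.minEnclosingCircle((q*1000).astype(np.float32)),np.round(m,4),np.nanstd(z[g]),s[:4])
p=ctrl.get_image('scene'); save(p,'scene2.png'); w=cloud(p); z=w[...,2]
reg=(w[...,0]>.35)&(w[...,0]<.75)&(w[...,1]>.2)&(w[...,1]<.38)
for q,s,m in comps((abs(z-.103)<.006)&reg,w): print('lid',rect(q),np.round(m,4),s[:4])
print(ctrl.get_state()['position'])
E
```

```text
((500.465576171875, -286.99249267578125), 30.619401931762695) 0.0723 0.0019840531128353413 [435 168  30  29]
lid (array([436.1, 287.6]), array([69., 64.]), 9.9) 0.1032 [420 254  36  25]
lid (array([526.2, 286.3]), array([72.5, 64.4]), 9.9) 0.1032 [399 273  38  27]
lid (array([611.5, 292.7]), array([69.2, 65. ]), 10.5) 0.1033 [380 295  40  30]
[0.49972889 0.00134987 0.17946556]
```

View pics/scene2.png

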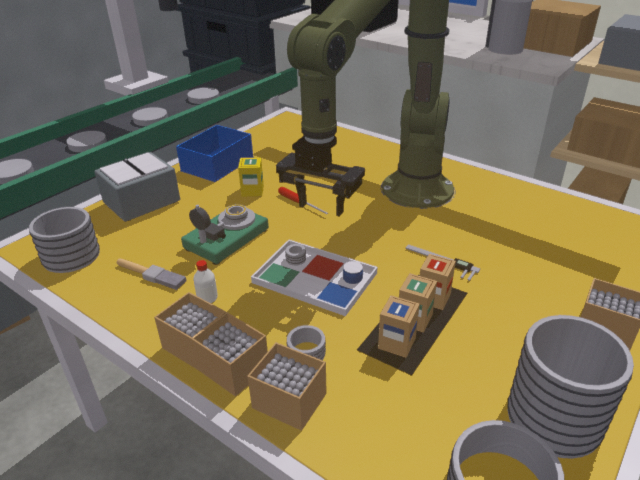

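The ring sits on the stage at (236,213), within 1 mm of centre. The cartons on the mat are red (436,270), green (418,287) and blue (398,310). Green goes back first.

Request:
move_arm:
  increments: "3 35 0 0 0 0 0;4 40 0 0 0 0 0;4 40 0 0 0 0 0;4 40 0 0 0 0 0;4 40 0 0 0 0 0;4 40 0 0 0 0 0;1 33 0 0 0 0 0;0 15 0 0 0 0 0"

```text
time: 27.45
position: [0.5229, 0.2817, 0.1791]
tool_rot: [0.285, -3.128, -0.004]
ft_force: [-1.4, 1.0, -0.2]
grip_width: 1.003
grip_force: 0.0
```

Request:
move_arm:
  increments: "0 0 -10 0 0 0 0;0 0 -25 0 0 0 0;0 0 -25 0 0 0 0;0 0 -10 0 0 0 0;0 0 0 0 0 0 0;0 0 0 0 0 0 0;0 0 0 0 0 0 0;0 0 0 0 0 0 0"

```text
time: 28.12
position: [0.5252, 0.2762, 0.1114]
tool_rot: [-0.275, 3.127, 0.002]
ft_force: [-0.2, -0.1, 0.6]
grip_width: 1.0
grip_force: 0.0
```

Request:
move_arm:
  increments: "-1.5 8.5 0 0 0 0 0;0 0 -15 0 0 0 0;0 0 -20 0 0 0 0;0 0 -11 0 0 0 0;0 0 -5 0 0 0 0;0 0 0 0 0 0 0;0 0 0 0 0 0 200;0 0 0 0 0 0 200"

```text
time: 28.78
position: [0.5232, 0.285, 0.0597]
tool_rot: [-0.275, 3.128, 0.001]
ft_force: [-0.3, 0.4, 0.5]
grip_width: 0.919
grip_force: 0.0
```

Request:
move_arm:
  increments: "0 0 0 0 0 0 200;0 0 0 0 0 0 200;0 0 0 0 0 0 200;0 0 0 0 0 0 200;0 0 5 0 0 0 200;0 0 30 0 0 0 200;0 0 40 0 0 0 200;0 0 45 0 0 0 200"

```text
time: 29.45
position: [0.5204, 0.2834, 0.174]
tool_rot: [0.275, -3.124, 0.004]
ft_force: [0.6, 0.1, -3.7]
grip_width: 0.735
grip_force: 30.0
```

Request:
move_arm:
  increments: "3 -15 0 0 0 0 200;7 -40 0 0 0 0 200;8 -40 0 0 0 0 200;8 -40 0 0 0 0 200;8 -40 0 0 0 0 200;8 -40 0 0 0 0 200;8 -40 0 0 0 0 200;8 -40 0 0 0 0 200"

```text
time: 30.12
position: [0.5795, -0.0123, 0.1745]
tool_rot: [0.276, -3.128, -0.001]
ft_force: [1.4, 0.7, -4.5]
grip_width: 0.732
grip_force: 30.0
```

Request:
move_arm:
  increments: "6 -35 0 0 0 -1 200;1 -16 0 0 0 0 200;0 -4 0 0 0 0 200;0 0 0 0 0 0 200;0 0 0 0 0 0 200;0 0 0 0 0 0 200;0 0 0 0 0 0 200;0 0 0 0 0 0 200"

```text
time: 30.78
position: [0.5874, -0.0637, 0.1752]
tool_rot: [0.253, -3.131, -0.001]
ft_force: [-0.6, 0.1, -3.5]
grip_width: 0.734
grip_force: 30.0
```

Request:
move_arm:
  increments: "1.5 -1 -15 0 0 0 200;0 0 -30 0 0 0 200;0 0 -30 0 0 0 200;0 0 -18 0 0 0 200;0 0 -7 0 0 0 200;0 0 -2 0 0 0 200;0 0 0 0 0 0 200;0 0 0 0 0 0 200"

```text
time: 31.45
position: [0.5903, -0.0664, 0.0749]
tool_rot: [-0.249, 3.129, -0.0]
ft_force: [-0.1, 0.5, -3.9]
grip_width: 0.735
grip_force: 30.0
```

Request:
move_arm:
  increments: "0 0 -3 0 0 0 200;0 0 -2 0 0 0 200;0 0 -1 0 0 0 200;0 0 -1 0 0 0 200;0 0 0 0 0 0 200;0 0 0 0 0 0 200;0 0 0 0 0 0 200;0 0 0 0 0 0 200"

```text
time: 32.12
position: [0.589, -0.0665, 0.0663]
tool_rot: [-0.249, 3.132, 0.0]
ft_force: [-0.2, -0.3, -4.5]
grip_width: 0.733
grip_force: 30.0
```

Request:
move_arm:
  increments: "0 2 -1 0 0 0 200;0 0 -1 0 0 0 200;0 0 -1 0 0 0 200;0 0 -1 0 0 0 200;0 0 0 0 0 0 200;0 0 0 0 0 0 200;0 0 0 0 0 0 200;0 0 0 0 0 0 200"

```text
time: 32.78
position: [0.589, -0.0644, 0.0624]
tool_rot: [-0.249, 3.132, 0.0]
ft_force: [-0.5, 1.1, -2.5]
grip_width: 0.735
grip_force: 30.0
```

Request:
move_arm:
  increments: "0 0 -1 0 0 0 200;0 0 0 0 0 0 200;0 0 0 0 0 0 200;0 0 0 0 0 0 0;0 0 0 0 0 0 0;0 0 0 0 0 0 0;0 0 0 0 0 0 0;0 0 10 0 0 0 0"

```text
time: 33.45
position: [0.5875, -0.0643, 0.0696]
tool_rot: [0.248, -3.128, -0.0]
ft_force: [-0.5, 0.3, -0.3]
grip_width: 0.973
grip_force: 0.0
```

Request:
move_arm:
  increments: "0 0 30 0 0 0 0;0 0 40 0 0 0 0;0 5 38 0 0 0 0;0 40 0 0 0 0 0;3 40 0 0 0 1 0;3 40 0 0 0 1 0;3 40 0 0 0 0 0;3 40 0 0 0 0 0"

```text
time: 34.12
position: [0.6011, 0.1423, 0.1805]
tool_rot: [-0.302, 3.125, 0.001]
ft_force: [0.7, 0.8, -0.2]
grip_width: 0.998
grip_force: 0.0
```

Request:
move_arm:
  increments: "3 40 0 0 0 0 0;3 40 0 0 0 0 0;3 38 0 0 0 0 0;1 25 0 0 0 0 0;0 7 0 0 0 0 0;0 0 0 0 0 0 0;0 0 0 0 0 0 0;0 0 0 0 0 0 0"

```text
time: 34.78
position: [0.6118, 0.2877, 0.1797]
tool_rot: [-0.298, 3.127, -0.002]
ft_force: [1.1, -0.3, -0.2]
grip_width: 1.001
grip_force: 0.0
```

Request:
move_arm:
  increments: "0 3 -15 0 0 0.5 0;0 0 -35 0 0 0 0;0 0 -35 0 0 0 0;0 0 -22 0 0 0 0;0 0 -9 0 0 0 0;0 0 -4 0 0 0 0;0 0 0 0 0 0 0;0 0 0 0 0 0 0"

```text
time: 35.45
position: [0.6124, 0.2933, 0.0613]
tool_rot: [-0.315, 3.123, 0.001]
ft_force: [-0.3, 0.5, 0.4]
grip_width: 1.002
grip_force: 0.0
```

Request:
move_arm:
  increments: "0 0 0 0 0 0 200;0 0 0 0 0 0 200;0 0 0 0 0 0 200;0 0 0 0 0 0 200;0 0 0 0 0 0 200;0 0 0 0 0 0 200;0 0 5 0 0 0 200;0 0 15 0 0 0 200"

```text
time: 36.12
position: [0.6075, 0.2931, 0.0753]
tool_rot: [0.316, -3.118, 0.003]
ft_force: [-0.6, 0.8, -5.7]
grip_width: 0.734
grip_force: 30.0
```

Request:
move_arm:
  increments: "0 0 35 0 0 0 200;0 0 40 0 0 0 200;0 -5 25 0 0 0 200;-5 -30 0 0 0 -1 200;-10 -38 0 0 0 -1 200;-10 -38 0 0 0 -1 200;-10 -38 0 0 0 0 200;-8 -30 0 0 0 0 200"

```text
time: 36.78
position: [0.5656, 0.1117, 0.1777]
tool_rot: [0.233, -3.129, 0.001]
ft_force: [0.4, -0.0, -5.4]
grip_width: 0.734
grip_force: 30.0
```

Request:
move_arm:
  increments: "-3 -12 0 0 0 0 200;0 -2 0 0 0 0 200;0 0 0 0 0 0 200;0 0 0 0 0 0 200;0 0 0 0 0 0 200;0 0 0 0 0 0 200;0 0 0 0 0 0 200;0 0 0 0 0 0 200"

```text
time: 37.45
position: [0.5649, 0.1014, 0.179]
tool_rot: [0.237, -3.132, -0.0]
ft_force: [0.3, -1.1, -5.6]
grip_width: 0.732
grip_force: 30.0
```

Request:
move_arm:
  increments: "1 -4 -15 0 0 0 200;0 0 -30 0 0 0 200;0 0 -30 0 0 0 200;0 0 -22 0 0 0 200;0 0 -8 0 0 0 200;0 0 -3 0 0 0 200;0 0 0 0 0 0 200;0 0 0 0 0 0 200"

```text
time: 38.12
position: [0.5673, 0.0969, 0.0729]
tool_rot: [-0.235, 3.13, 0.001]
ft_force: [0.5, 0.2, -4.9]
grip_width: 0.731
grip_force: 30.0
```

Request:
move_arm:
  increments: "0 0 -3 0 0 0 200;0 0 -2 0 0 0 200;0 0 -1 0 0 0 200;0 0 -1 0 0 0 200;0 0 0 0 0 0 200;0 0 0 0 0 0 200;0 0 0 0 0 0 200;0 0 0 0 0 0 200"

```text
time: 38.78
position: [0.566, 0.0966, 0.0644]
tool_rot: [-0.235, 3.133, 0.0]
ft_force: [0.3, 0.2, -5.7]
grip_width: 0.735
grip_force: 30.0
```

Request:
move_arm:
  increments: "0 0.5 -1 0 0 0 200;0 0 -1 0 0 0 200;0 0 -0.5 0 0 0 200;0 0 0 0 0 0 200;0 0 0 0 0 0 200;0 0 0 0 0 0 200;0 0 0 0 0 0 200;0 0 0 0 0 0 200"

```text
time: 39.45
position: [0.5662, 0.0971, 0.0631]
tool_rot: [-0.235, 3.132, 0.001]
ft_force: [-3.4, -0.5, 5.3]
grip_width: 0.733
grip_force: 30.0
```

Request:
move_arm:
  increments: "0 0 0 0 0 0 0;0 0 0 0 0 0 0;0 0 0 0 0 0 0;0 0 0 0 0 0 0;0 0 20 0 0 0 0;0 0 35 0 0 0 0;0 0 38 0 0 0 0;-4 6 25 0 0 0 0"

```text
time: 40.12
position: [0.5638, 0.1016, 0.1832]
tool_rot: [-0.231, 3.129, -0.0]
ft_force: [0.9, -0.2, 0.6]
grip_width: 0.993
grip_force: 0.0
```

Request:
move_arm:
  increments: "-22 32 0 0 0 0.5 0;-22 32 0 0 0 0.5 0;-22 32 0 0 0 0.5 0;-22 32 0 0 0 0 0;-21 30 0 0 0 0 0;-13 18 0 0 0 0 0;-5 6 0 0 0 0 0;0 0 0 0 0 0 0"

```text
time: 40.78
position: [0.4336, 0.287, 0.1798]
tool_rot: [-0.283, 3.129, 0.001]
ft_force: [-0.3, -0.6, 0.2]
grip_width: 0.999
grip_force: 0.0
```

Request:
move_arm:
  increments: "0 0 -15 0 0 0 0;0 0 -25 0 0 0 0;0 0 -15 0 0 0 0;0 0 -5 0 0 0 0;0 0 0 0 0 0 0;0 0 0 0 0 0 0;0 0 0 0 0 0 0;0 0 0 0 0 0 0"

```text
time: 41.45
position: [0.436, 0.2853, 0.1211]
tool_rot: [-0.275, 3.127, 0.002]
ft_force: [-1.3, 0.8, -0.2]
grip_width: 1.002
grip_force: 0.0
```

Request:
move_arm:
  increments: "-0.5 0 -15 0 0 0 0;0 0 -22 0 0 0 0;0 0 -15 0 0 0 0;0 0 -7 0 0 0 0;0 0 -2 0 0 0 0;0 0 0 0 0 0 0;0 0 0 0 0 0 200;0 0 0 0 0 0 200"

```text
time: 42.12
position: [0.4353, 0.2857, 0.06]
tool_rot: [-0.276, 3.128, 0.002]
ft_force: [-0.1, -0.1, 0.4]
grip_width: 0.922
grip_force: 0.0
```

Request:
move_arm:
  increments: "0 0 0 0 0 0 200;0 0 0 0 0 0 200;0 0 0 0 0 0 200;0 0 0 0 0 0 200;0 0 5 0 0 0 200;0 0 30 0 0 0 200;0 0 40 0 0 0 200;0 0 45 0 0 0 200"

```text
time: 42.78
position: [0.4323, 0.2834, 0.1741]
tool_rot: [0.275, -3.124, 0.006]
ft_force: [0.7, 0.4, -6.2]
grip_width: 0.733
grip_force: 30.0
```

Request:
move_arm:
  increments: "3 -15 0 0 0 -0.5 200;8 -38 0 0 0 -0.5 200;8 -38 0 0 0 0 200;8 -38 0 0 0 0 200;8 -38 0 0 0 0 200;8 -38 0 0 0 0 200;8 -38 0 0 0 0 200;6 -28 0 0 0 0 200"

```text
time: 43.45
position: [0.4905, 0.0095, 0.1744]
tool_rot: [0.243, -3.13, 0.002]
ft_force: [1.0, -0.6, -5.9]
grip_width: 0.732
grip_force: 30.0
```

Request:
move_arm:
  increments: "3 -10 0 0 0 0 200;0 0 0 0 0 0 200;0 0 0 0 0 0 200;0 0 0 0 0 0 200;0 0 0 0 0 0 200;0 0 0 0 0 0 200;0 0 0 0 0 0 200;0 0 0 0 0 0 200"

```text
time: 44.12
position: [0.4944, 0.0047, 0.1754]
tool_rot: [-0.251, 3.132, 0.0]
ft_force: [0.6, 0.6, -6.3]
grip_width: 0.734
grip_force: 30.0
```

Request:
move_arm:
  increments: "1.5 -0.5 -15 0 0 0 200;0 0 -30 0 0 0 200;0 0 -30 0 0 0 200;0 0 -20 0 0 0 200;0 0 -7 0 0 0 200;0 0 -2 0 0 0 200;0 0 0 0 0 0 200;0 0 0 0 0 0 200"

```text
time: 44.78
position: [0.4974, 0.0037, 0.073]
tool_rot: [-0.249, 3.129, 0.0]
ft_force: [0.3, -0.1, -5.7]
grip_width: 0.736
grip_force: 30.0
```

Request:
move_arm:
  increments: "0 0 -3 0 0 0 200;0 0 -2 0 0 0 200;0 0 -1 0 0 0 200;0 0 -1 0 0 0 200;0 0 0 0 0 0 200;0 0 0 0 0 0 200;0 0 0 0 0 0 200;0 0 0 0 0 0 200"

```text
time: 45.45
position: [0.496, 0.0035, 0.0645]
tool_rot: [-0.248, 3.132, 0.0]
ft_force: [-0.0, 0.7, -6.5]
grip_width: 0.73
grip_force: 30.0
```

Request:
move_arm:
  increments: "0 0 -1 0 0 0 200;0 0 -1 0 0 0 200;0 0 -0.5 0 0 0 200;0 0 0 0 0 0 200;0 0 0 0 0 0 200;0 0 0 0 0 0 200;0 0 0 0 0 0 200;0 0 0 0 0 0 200"

```text
time: 46.12
position: [0.4961, 0.0036, 0.0623]
tool_rot: [-0.248, 3.131, 0.0]
ft_force: [-2.6, -0.5, 2.4]
grip_width: 0.736
grip_force: 30.0
```

Contact. I'll release, rise, and back off to the left so the top camera can see.

Request:
move_arm:
  increments: "0 0 0 0 0 0 0;0 0 0 0 0 0 0;0 0 0 0 0 0 0;0 0 0 0 0 0 0;0 0 20 0 0 0 0;0 0 35 0 0 0 0;0 0 38 0 0 0 0;0 6 35 0 0 0 0"

```text
time: 46.78
position: [0.4959, 0.0082, 0.1917]
tool_rot: [-0.245, 3.132, -0.001]
ft_force: [0.9, 0.1, 0.7]
grip_width: 0.997
grip_force: 0.0
```

Request:
move_arm:
  increments: "-5 38 0 0 0 0 0;-5 38 0 0 0 0 0;-5 38 0 0 0 0 0;-5 38 0 0 0 0 0;-5 38 0 0 0 0 0;-5 38 0 0 0 0 0;-5 38 0 0 0 0 0;-5 30 0 0 0 0 0"

```text
time: 47.45
position: [0.455, 0.3091, 0.19]
tool_rot: [-0.252, 3.131, 0.002]
ft_force: [1.0, -0.0, -0.4]
grip_width: 1.003
grip_force: 0.0
```

Request:
move_arm:
  increments: "-5 25 0 0 0 0 0;-5 10 0 0 0 0 0;0 0 0 0 0 0 0;0 0 0 0 0 0 0;0 0 0 0 0 0 0;0 0 0 0 0 0 0;0 0 0 0 0 0 0;0 0 0 0 0 0 0"

```text
time: 48.12
position: [0.4466, 0.3394, 0.1902]
tool_rot: [-0.245, 3.132, 0.0]
ft_force: [-0.2, 0.7, 0.6]
grip_width: 0.999
grip_force: 0.0
```

```bash
python3 - <<'E'
from m import *
p=ctrl.get_image('top'); save(p,'top3.png'); w=cloud(p); z=w[...,2]
for q,s,m in comps((abs(z-.106)<.006)&(abs(w[...,0]-.536)<.13)&(abs(w[...,1]-.01)<.17),w): print('lid',rect(q),np.round(m,4),s[:4])
g=(abs(z-.072)<.005)&(abs(w[...,1]+.287)<.05)&(abs(w[...,0]-.5)<.046)
for q,s,m in comps(g,w,30): print(cv2.minEnclosingCircle((q*1000).astype(np.float32)),np.round(m,4))
print(ctrl.get_state()['position'])
E
```

```text
lid (array([588.8, -64.5]), array([65.4, 64.5]), 8.4) 0.1064 [313 131  41  39]
lid (array([564. ,  96.6]), array([65.8, 64.1]), 8.7) 0.1063 [233 154  41  40]
lid (array([494.2,   3.1]), array([64.9, 64.3]), 8.7) 0.1064 [286 181  41  41]
((500.43524169921875, -286.743896484375), 30.39948081970215) 0.0722
[0.44641852 0.33967296 0.19014722]
```

View pics/top3.png

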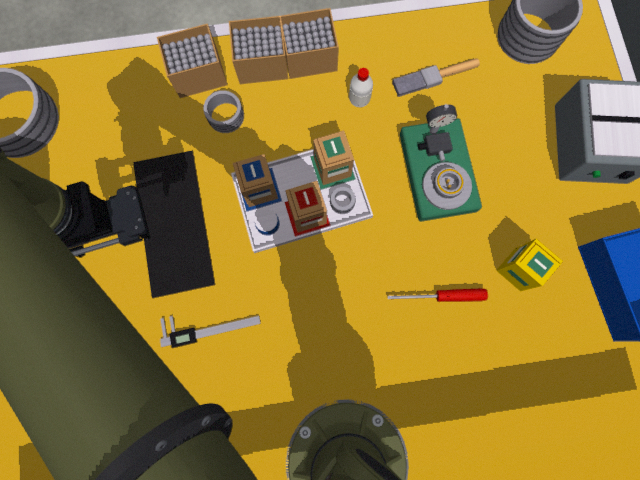

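The picture shows the cartons in their own bays: blue (255,175), green (333,157), red (307,203). All are within about 2 mm of centre and square. The ring is on the stage at (448,182) and the arm is clear.

```bash
python3 -c "
from bench import ctrl
print(ctrl.close_job())"
```

```text
the job is handed in; nothing more can be done
None
```

The job is handed in at about 48 s: the last camera check showed the ring flat on the gauge stage within 1 mm of centre, and each carton upright and square in its own bay within about 2 mm; no verdict was returned.

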